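Mark the rack with the spring clamp, then draw the tall tube and hold it slanted

TASK

A tube is being taken out for a visual check, so first mark its rack: take the spring clamp off the small parking stand by squeezing its two handles and clip it upright over the top edge of the upright steel plate at the end of the tube rack, then let go of it so that it grips there by itself. Then draw the one tall capped tube straight up out of the rack, lean it half-way over (about 45 degrees from upright, towards any side, cap end still the higher) and finish while still holding it there, motionless, with its lower end about 10 cm above the top of the rack. Leave the clamp on the plate and the short tubes, the jar and the tip box where they are.

Things in the scene. Friction and masses are not known exactly. Their poses are not given: they have to be found in the camera images.
- clamp_grip (a point): Middle of the handles of a dark steel spring clamp (65 g, 72 mm high, 26 mm wide) astride the stand's plate, handles up, jaws down. 14 mm below the handle tops, 22 mm above the pivot, 34 mm above the plate's edge. x along the pivot and plate edge, y across the plate (squeeze along it), z up. Handles form a V: 48 mm over the tops, 33 mm here. The point is on one half, so it leans off the middle while squeezed.
- clamp_jaw (a joint): Clamp hinge, rad: 0 shut on a 4 mm plate, about 0.65 with the handles squeezed home (up to 12 N; handles then near parallel, about 16 mm over all). The jaws then gape about 20 mm at their lower ends (36 mm below the pivot) and 13 mm at the upper end of the rubber pads (16 mm below the pivot). Let go, the spring shuts them.
- stand_top (a point): Middle of the top edge of the parking stand's upright steel plate, 125 mm above the bench: plate 80 mm long (x), 4 mm thick (y), on a grey foot 90 x 80 x 14 mm. Fixed.
- fin_top (a point): Middle of the top edge of the rack's upright steel end plate, 125 mm above the bench: plate 100 mm long (x), 4 mm thick (y), free of anything for 115 mm below its edge. Fixed to the rack, 115 mm from the nearest hole.
- rack: Blue plastic tube rack, fixed on the bench: block 74 (x) x 230 (y) x 70 (z) mm, origin at the centre of its underside, z up. Four upright holes of 30 mm diameter and 60 mm depth in a row along y, at y = -90, -40, 10 and 60 mm. The steel end plate stands at y = +175 mm. Three holes hold tubes, in changing order.
- tall_tube_mid (a point): Centre (half-way up) of the tall capped tube, the only tall one: 140 mm long, 25.6 mm diameter, white cap 27 mm diameter over the top 16 mm, about 42 g. z runs up along it from foot to cap. Standing in its hole, its foot is 10 mm above the bench and its upper 80 mm stand out of the rack.
- tall_tube_foot (a point): Centre of the tall tube's lower end, 70 mm below its centre; same axes.
- short_tube_a_mid (a point): Centre of a short capped tube (85 mm long, same diameter), standing 25 mm out of the rack. Leave alone.
- short_tube_b_mid (a point): Centre of the other short tube, alike. Leave alone.
- jar_mid (a point): Centre of an amber jar, 64 mm diameter, 85 mm high, on the bench. Leave alone.
- tip_box_mid (a point): Centre of a closed grey and white pipette-tip box, 87 x 122 x 61 mm, on the bench. Leave alone.
There are look-alikes about, which are no part of the job. Of the things like the part that bears clamp_grip, leave any that is blue or pink; of the rest the smaller one is meant.

How it is judged:
On the way, in this order (a step that is already met when the one before it is completed fails the run):
1. the clamp sits upright on the rack's end plate, shut on it, and the fingers have let go (contact force between clamp and fin above 0.5 N and z of clamp_grip in the frame of fin_top between 0.022 and 0.045 m and y of clamp_grip in the frame of fin_top between -0.01 and 0.01 m and x of clamp_grip in the frame of fin_top between -0.05 and 0.05 m and angle between clamp_grip's own z axis and vertical below 0.26 rad and value of joint clamp_jaw below 0.2 rad and contact force between the fingers and clamp below 0.1 N), for 0.2 s.
2. the tall tube is drawn out, its foot above the top of the rack, held in the fingers (height (world z) of tall_tube_foot above 0.075 m and contact force between the fingers and tall_tube above 0.5 N), for 0.2 s.
At the end, for the whole second after the job is handed in: Clamp released, shut on the end plate within 10 mm of its middle plane, within 15 deg of upright, handle point 22 to 45 mm above the edge; tall tube held still by the fingers, leaning 33 to 57 deg, cap up, foot over 130 mm above the bench, touching neither rack, stand nor clamp (all of step 1 and height (world z) of tall_tube_foot above 0.13 m and angle between tall_tube_mid's own z axis and vertical between 0.58 and 1 rad and contact force between the fingers and tall_tube above 0.5 N and contact force between tall_tube and rack below 0.1 N and contact force between tall_tube and stand below 0.1 N and contact force between tall_tube and clamp below 0.1 N and linear speed of tall_tube below 0.03 m/s and angular speed of tall_tube below 0.2 rad/s); the arm keeps its last pose, push and grip.
It fails at once if a short tube, the jar or the tip box is moved more than 20 mm (distance of any of short_tube_a_mid, short_tube_b_mid, jar_mid, tip_box_mid from where it was at the start of the episode above 0.02 m).
It also fails if it takes over 51 s, if anything falls off the work surface, if the arm or the gripper's body presses on something with over 40 N, if the wrist force passes 120 N, or if a joint passes its speed limit or range.

ROBOT

A 7-joint arm with a two-finger parallel gripper is mounted at the origin on the work surface. World frame = base frame: x ahead of the robot, y to its left, z up, the work surface at z = 0. Lengths are in m, angles in rad, forces in N, time in s.
With the tool pointing down it reaches from about 0.4 to 0.85 m from the base axis. Payload 10.4 kg.
Tool frame: the origin (TCP) lies at the very end of the fingers, on their centre line; the grasp point (between the pads) lies 19 mm behind it (manip.grip_point_offset is the z of the grasp point in the tool frame, in m); z points along the fingers, y is the direction in which the jaws open and shut (so a half turn about z gives the same grasp; the last joint's range is limited). The gripper opens to 85 mm and grips with 20 to 120 N. Pads are 22 mm wide; open, the fingers measure 114 mm over their backs; the gripper's body (76 mm by 85 mm) begins 54 mm behind the grasp point. The pads swing forward as they close: fully open they stand 13 mm farther back than shut.
Start: joints at [1.208, 0.332, -0.065, 1.46, 0.022, 1.35, -0.088], TCP at [0.208, -0.589, 0.231] pointing down, gripper open.
Joint ranges: [-2.6, 2.6], [-0.5, 2.12], [-1.47, 1.34], [0.16, 2.42], [-1.27, 4.41], [0.06, 2.06], [-2.6, 2.6]. Speed limits (rad/s): [2.22, 2.22, 2.79, 2.79, 3.14, 3.14, 3.14].

INTERFACE

Orientations are given as a unit quaternion [x, y, z, w].
In Python, from workcell import manip, camera, get_calibration, hand_in gives the robot as it stands.
- The arm moves only by the shell command python3 -m pendant 'ROWS' [FORCE]. ROWS is JSON, a list of rows, each a list of 5 numbers: the shift along the tool's x, y, z in units of 40 mm (1.0 is 40 mm), then the turn about the tool's z in units of 6 degrees (1.0 is 6 degrees), then the closure, from 0 (fully open) to 1 (shut). A call has 1 to 5 rows; each row is the pose to reach, as a shift and turn from the pose commanded when the call began, along the tool's axes at that moment; what a row does not reach only later rows make up. A row lasts 1/8 s, in which the tool goes at most 62.5 mm and 10.7 degrees, less where a joint would pass 70% of its speed; a pose out of reach is approached as far as the arm can. A call with a gripper value outside its range is refused whole. The fingers move at their own pace and stop on an object; FORCE is the grip in N (left out, the last holds). Time passes only in rows, so rows that repeat a pose let the fingers close. It gives the time, the measured TCP pose, the force and the opening at its end, in the units of the state.
- manip.get_obs(): the state, without advancing time (a new reading comes with each control period).
- camera(name): name is "side" or "top" or "wrist"; returns (picture, depth): 480x640x3 uint8, red, green, blue; 480x640 float32, m along the optical axis (not along the pixel's ray), 0 where there is no reading.
- get_calibration(name): a dict with "vfov" (degrees; the focal length in pixels is half the picture's height over the tangent of half this angle, whatever the lens; pixels are square), "cx", "cy" (the principal point, pixels), "position" and "rotation" of the camera in the world. Camera axes: x right, y down, z forward; pixel columns grow to the right and rows downward; lengths in m; the calibration is good to about 2 mm. A picture is of the moment at which its call begins: read the wrist's pose just before it. get_calibration takes no time and is no camera call; for the wrist camera it gives the pose at the moment of the call.
- hand_in(): hands the job in, once; it reports no verdict.
The state is a dict: "clock": time; "joint_pos": joint angles; "joint_velocities": joint speeds; "tau": joint torques, N m; "position": TCP position; "ee_rot": TCP orientation; "ft_force": force on the tool from outside, world axes, zero at the start; "torque": the same for the moment, N m; "grip_width": opening from 0.0 (shut) to 1.0 (fully open).
Only numpy, scipy, OpenCV 4.12 (cv2) and the standard library are available. Lean on these libraries where they do the work, as an engineer would, in place of code of your own. Each camera call takes 0.05 s, during which the arm holds its last target.

## Working session

There is one attempt and no reset: what is moved stays moved. The work goes in short steps, Python scripts to look and compute and a shell command to move; the robot and the scene stay as the last step left them, time stands still between calls to the robot, and variables do not carry over. Pictures are saved under pics/ and viewed, and the job is handed in when it is done.

```bash
mkdir -p pics; ls; cat > h.py <<'E'
import numpy as np,cv2,json
from workcell import manip,camera,get_calibration,hand_in
def shot(name,tag):
    cal=get_calibration(name); rgb,d=camera(name)
    cv2.imwrite(f'pics/{tag}.png',cv2.cvtColor(rgb,cv2.COLOR_RGB2BGR))
    np.savez(f'pics/{tag}.npz',rgb=rgb,d=d,vfov=cal['vfov'],cx=cal['cx'],cy=cal['cy'],p=np.array(cal['position']),R=np.array(cal['rotation']))
def load(tag): return np.load(f'pics/{tag}.npz')
def pts(tag):
    z=load(tag);d=z['d'];f=240/np.tan(np.radians(z['vfov'])/2)
    v,u=np.mgrid[0:480,0:640];R=z['R']
    P=np.stack([(u-z['cx'])/f*d,(v-z['cy'])/f*d,d],-1)
    return P@R.T+z['p'],d>0
def proj(tag,X):
    z=load(tag);f=240/np.tan(np.radians(z['vfov'])/2)
    c=(np.atleast_2d(X)-z['p'])@z['R'];return c[:,:2]/c[:,2:]*f+[z['cx'],z['cy']]
def crop(tag,u0,v0,u1,v1,out,s):
    im=cv2.imread(f'pics/{tag}.png')[v0:v1,u0:u1];cv2.imwrite(f'pics/{out}.png',cv2.resize(im,None,fx=s,fy=s,interpolation=cv2.INTER_CUBIC))
E
python3 - <<'E'
from h import *
c=get_calibration('top');print(c);print(get_calibration('side'))
print(manip.get_obs(),manip.grip_point_offset)
shot('top','t0');shot('side','s0')
E
```

```text
pics
{'vfov': 57.284607902502394, 'cx': 315.6078983409133, 'cy': 237.49059014802282, 'position': array([ 0.52070707, -0.00171714,  1.11258527]), 'rotation': array([-0.70227181,  0.71056066, -0.03090303,  0.03102997])}
{'vfov': 54.49163365023962, 'cx': 317.7622881988284, 'cy': 238.65212483471626, 'position': array([ 0.39320387, -0.72305661,  1.05014436]), 'rotation': array([ 0.93020482, -0.13051582,  0.05747853, -0.33820236])}
{'clock': 0.0, 'joint_pos': array([ 1.20840528,  0.33286391, -0.06466449,  1.46095114,  0.02157234,
        1.34993361, -0.08846525]), 'joint_velocities': array([-5.36245427e-05, -2.17985044e-04,  5.71448324e-04, -1.48801318e-03,
        7.14450353e-04,  9.73955958e-06,  8.58664591e-04]), 'tau': array([ 2.85424812e-04, -6.25453877e+01,  4.90243337e-02, -3.91591108e+01,
        1.62229082e-02,  1.01389649e-02,  5.93888416e-06]), 'position': array([ 0.20815799, -0.58890212,  0.23051614]), 'ee_rot': array([ 9.85600796e-01,  1.69087366e-01, -1.50403164e-04, -7.15327678e-04]), 'ft_force': array([-0.34739579, -0.63288724,  0.11063917]), 'torque': array([-0.05562954,  0.03578465, -0.07444862]), 'grip_width': 0.9974695540680651} -0.0187
```

```bash
sed -i "s/R=np.array(cal\['rotation'\])/R=Rotation.from_quat(cal['rotation']).as_matrix()/; 1a from scipy.spatial.transform import Rotation" h.py
python3 - <<'E'
from h import *
shot('top','t0');shot('side','s0')
for t in('t0','s0'):
    P,m=pts(t); z=P[...,2][m]; print(t,np.percentile(z,[1,10,50,90]))
    print(proj(t,[0.208,-.589,.231]))
E
```

```text
t0 [-0.75854444 -0.75087845 -0.00118264  0.00480013]
[[621.02556437 434.59697073]]
s0 [-7.56833244e-01 -7.44092199e-01 -8.72639531e-05  1.42867209e-01]
[[157.87462094 562.04151442]]
```

View pics/t0.png

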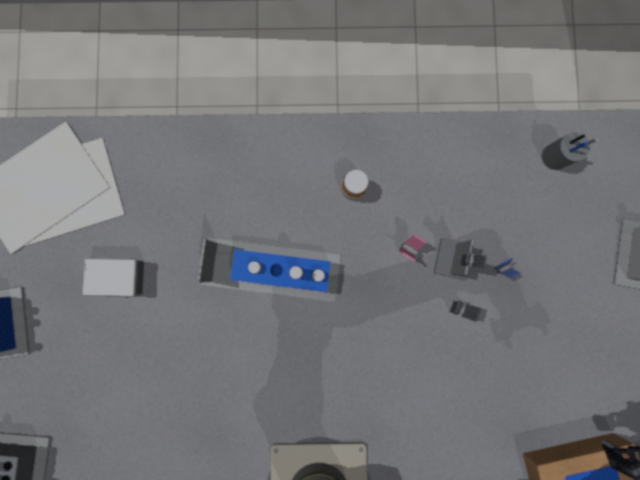

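View pics/s0.png

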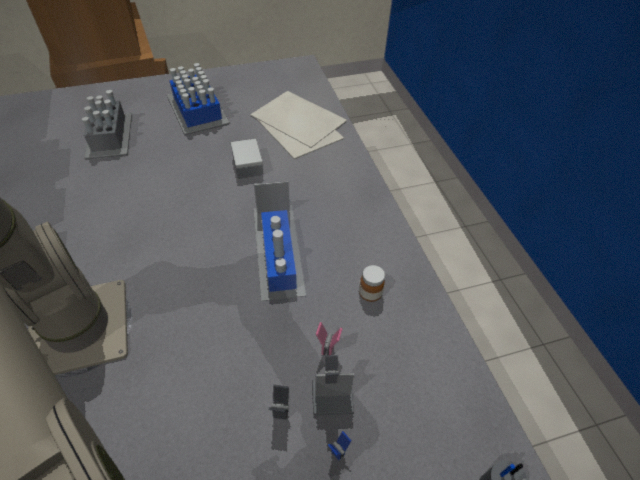

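```bash
python3 - <<'E'
from h import *
crop('s0',240,310,390,470,'c1',5);crop('t0',390,210,540,330,'c2',5);crop('t0',190,230,350,305,'c3',5);crop('s0',240,170,320,300,'c4',4)
E
```

```text
(no output)
```

View pics/c1.png

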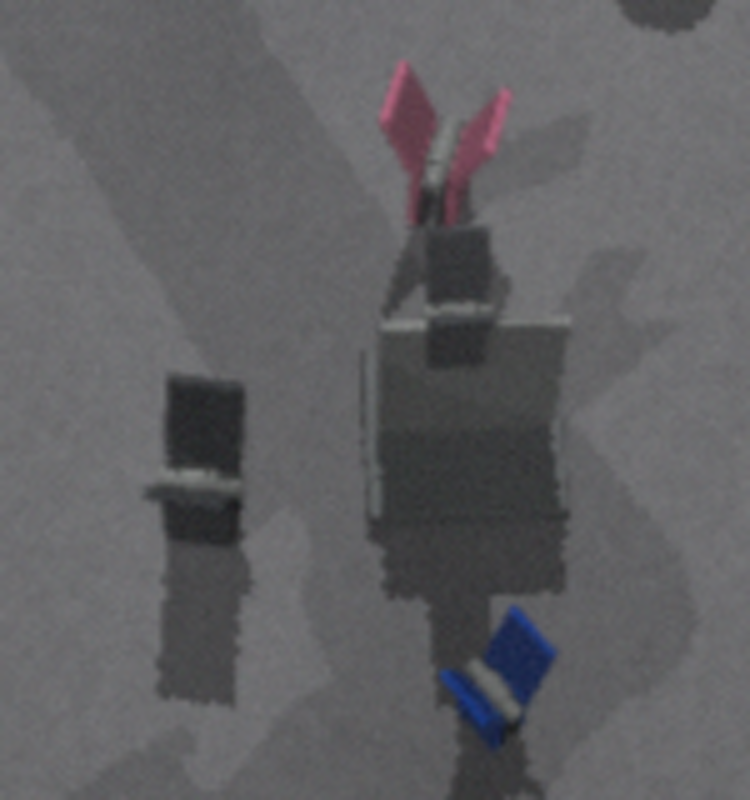

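View pics/c2.png

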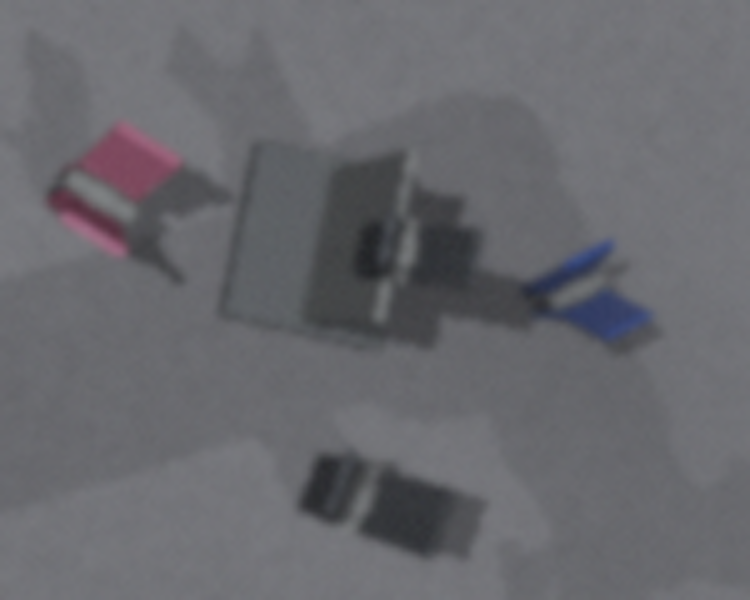

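View pics/c3.png

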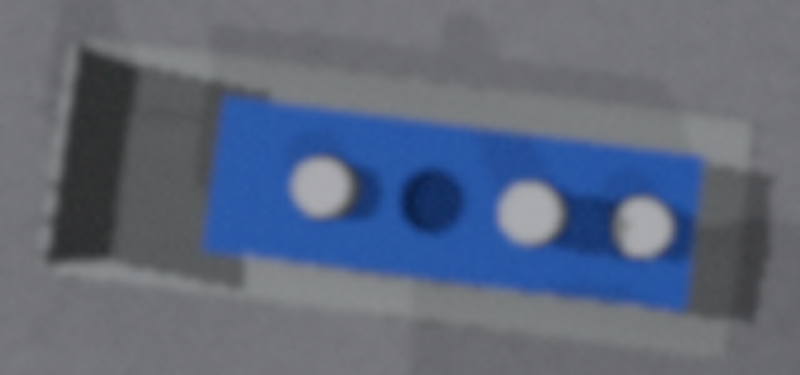

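View pics/c4.png

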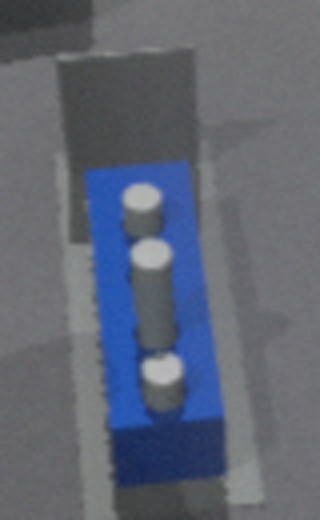

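```bash
python3 - <<'E'
from h import *
for t,regs in (('t0',{'fin':(190,235,225,290),'stand':(455,230,480,285),'tubes':(240,255,335,290)}),('s0',{'fin':(245,170,300,235),'stand':(310,350,360,400),'tubes':(262,210,300,280)})):
    P,m=pts(t)
    for k,(u0,v0,u1,v1) in regs.items():
        Q=P[v0:v1,u0:u1][m[v0:v1,u0:u1]]
        if k=='tubes':
            for lo,hi in((.14,.16),(.088,.102),(.062,.075)):
                S=Q[abs(Q[:,2]-(lo+hi)/2)<(hi-lo)/2]
                if len(S): print(t,k,lo,len(S),S.mean(0),S.min(0),S.max(0))
        else:
            S=Q[(Q[:,2]>.115)&(Q[:,2]<.132)]
            c=S.mean(0);w=np.linalg.svd(S[:,:2]-c[:2],full_matrices=False)[2][0]
            a=(S[:,:2]-c[:2])@w
            print(t,k,len(S),c,'dir',np.degrees(np.arctan2(w[1],w[0])),a.min(),a.max(),'mid',c[:2]+w*(a.min()+a.max())/2)
            if k=='stand':
                S=Q[(Q[:,2]>.14)&(Q[:,2]<.19)];print('handles',len(S),S.mean(0),S.min(0),S.max(0))
E
```

```text
t0 fin 121 [0.55938679 0.25524897 0.12212159] dir 171.97169032280627 -0.04893168912603166 0.04924503859957322 mid [0.55923165 0.25527085]
t0 stand 92 [ 0.55951586 -0.34260503  0.1223506 ] dir 164.87168610854837 -0.04036261062237018 0.03813336512831484 mid [ 0.56059185 -0.34289593]
handles 139 [ 0.55211652 -0.34481094  0.15228684] [ 0.53823966 -0.35778165  0.14000594] [ 0.56830998 -0.32210779  0.17483982]
t0 tubes 0.14 115 [0.52982452 0.04292506 0.14995369] [0.51706555 0.03068422 0.14079265] [0.54319448 0.0548469  0.15395732]
t0 tubes 0.088 204 [0.53362787 0.0699103  0.09467294] [ 0.51162935 -0.01821386  0.08873925] [0.55491083 0.15538051 0.09980251]
t0 tubes 0.062 2159 [0.53310719 0.07267422 0.06920539] [ 0.49006234 -0.03560561  0.06214193] [0.57283034 0.17889555 0.07499552]
s0 fin 119 [0.55867135 0.25637669 0.1219922 ] dir 171.74489623729028 -0.04865114156104835 0.04969483812731211 mid [0.55815491 0.25645162]
s0 stand 140 [ 0.55826566 -0.34709327  0.12275389] dir 167.8491075231252 -0.03899676237229127 0.03880149332115918 mid [ 0.55836111 -0.34711382]
handles 259 [ 0.5525897  -0.33628124  0.15764524] [ 0.53415567 -0.36518031  0.14001539] [ 0.56706809 -0.31920809  0.17887149]
s0 tubes 0.14 94 [0.52815441 0.04162876 0.14895908] [0.51595496 0.02984237 0.14016319] [0.54137125 0.05921392 0.15473997]
s0 tubes 0.088 186 [0.53001116 0.05546938 0.09510866] [ 0.50867887 -0.01809163  0.08810104] [0.55465508 0.15642591 0.10192643]
s0 tubes 0.062 1343 [0.53199865 0.07353657 0.07038343] [ 0.48151663 -0.03544666  0.06212503] [0.58504678 0.2057954  0.0749903 ]
```

```bash
cat >> h.py <<'E'
def togo(x,y,z,yaw_deg):
    o=manip.get_obs();R=Rotation.from_quat(o['ee_rot']).as_matrix()
    s=R.T@(np.array([x,y,z])-o['position'])/.04
    yaw=np.degrees(np.arctan2(R[1,0],R[0,0]))
    print('clock',o['clock'],'pos',o['position'].round(4),'tilt',R[2,2].round(4),'yaw',yaw.round(2),'F',o['ft_force'].round(1),'w',o['grip_width'].round(3))
    t=-(yaw_deg-yaw); print('rows shift',s.round(3),'turn',(t/6).round(3))
E
python3 - <<'E'
from h import *
togo(.55,-.36,.29,-14)
shot('wrist','w0')
E
```

```text
Traceback (most recent call last):
  File "h.py", line 23, in togo
    print('clock',o['clock'],'pos',o['position'].round(4),'tilt',R[2,2].round(4),'yaw',yaw.round(2),'F',o['ft_force'].round(1),'w',o['grip_width'].round(3))
                                                                                                                                   ^^^^^^^^^^^^^^^^^^^^^
AttributeError: 'float' object has no attribute 'round'
```

```bash
sed -i "s/o\['grip_width'\].round(3)/round(o['grip_width'],3)/" h.py
python3 - <<'E'
from h import *
togo(.55,-.36,.29,-14)
shot('wrist','w0')
E
```

```text
clock 0.2 pos [ 0.2082 -0.5891  0.2308] tilt -1.0 yaw 19.47 F [-0.9 -0.  -0.1] w 1.002
rows shift [ 9.964 -2.553 -1.478] turn 5.578
```

View pics/w0.png

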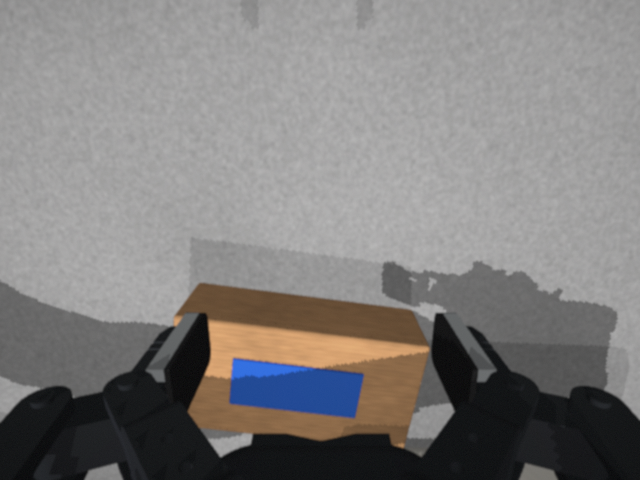

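```bash
python3 -m pendant '[[0.4,-0.2,-1.2,1,0],[1.7,-0.9,-1.5,2.5,0],[3.1,-1.6,-1.5,4,0],[4.4,-2.3,-1.5,5.6,0],[5.6,-2.8,-1.5,5.6,0]]'; python3 -c "
from h import *
togo(.47,-.325,.29,-14)"
```

```text
clock: 0.88
position: [0.3835, -0.407, 0.2916]
ee_rot: [0.992, -0.124, 0.0, 0.0]
ft_force: [0.6, -0.8, 0.2]
grip_width: 1.001
clock 0.875 pos [ 0.3835 -0.407   0.2916] tilt -1.0 yaw -14.22 F [ 0.6 -0.8  0.2] w 1.001
rows shift [ 1.592 -2.519  0.041] turn -0.037
```

```bash
python3 -m pendant '[[0.8,-1.2,0,0,0],[1.5,-2.4,0,0,0],[1.5,-2.4,0,0,0]]'; python3 - <<'E'
from h import *
togo(.47,-.325,.29,-14)
shot('wrist','w1')
E
```

```text
clock: 1.25
position: [0.4672, -0.3259, 0.2912]
ee_rot: [0.993, -0.119, 0.0, -0.001]
ft_force: [-0.7, -2.0, -0.0]
grip_width: 1.002
clock 1.25 pos [ 0.4672 -0.3259  0.2912] tilt -1.0 yaw -13.66 F [-0.7 -2.  -0. ] w 1.002
rows shift [ 0.063 -0.039  0.03 ] turn 0.057
```

View pics/w1.png

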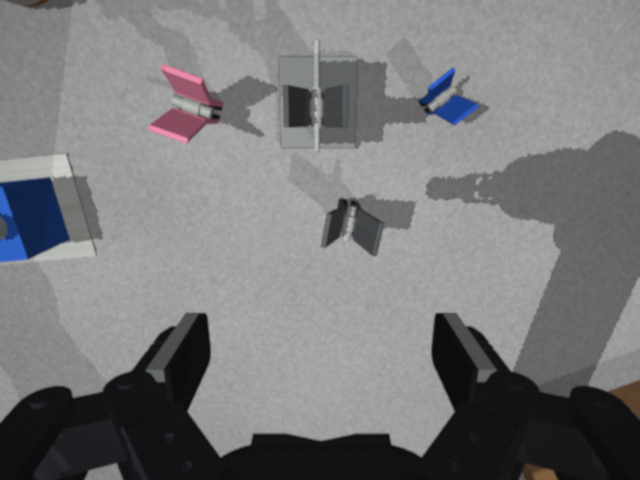

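```bash
python3 - <<'E'
from h import *
P,m=pts('w1')
Q=P[30:160,270:365].reshape(-1,3);mm=m[30:160,270:365].reshape(-1);Q=Q[mm]
S=Q[abs(Q[:,2]-.125)<.005];c=S.mean(0);w=np.linalg.svd(S[:,:2]-c[:2],full_matrices=False)[2][0]
a=(S[:,:2]-c[:2])@w
ang=np.degrees(np.arctan2(w[1],w[0]));print('plate',len(S),c,ang,'mid',c[:2]+w*(a.min()+a.max())/2,a.min(),a.max())
if w[0]<0:w=-w
n=np.array([-w[1],w[0]])
H=Q[Q[:,2]>.145];d=H[:,:2]-c[:2]
print('handles',len(H),'z',H[:,2].max(),'along',(d@w).min(),(d@w).max(),'across',(d@n).min(),(d@n).max())
al=np.percentile(d@w,[3,97]).mean();ac=np.percentile(d@n,[2,98]).mean();X=c[:2]+w*al+n*ac;print('clamp',X,al,ac,'on line',c[:2]+w*al)
crop('w1',260,30,380,160,'c5',5)
togo(X[0],X[1],.29,np.degrees(np.arctan2(w[1],w[0])))
E
```

```text
plate 385 [ 0.56346272 -0.34750786  0.12540802] 166.0066860893367 mid [ 0.55908459 -0.34641681] -0.0352163529400009 0.04424041611247137
handles 1894 z 0.1757121962342028 along -0.025742724297185195 0.0002776744136259842 across -0.02112997113591262 0.020844440967616923
clamp [ 0.55109758 -0.34464587] -0.012690247587914101 -0.00021294201383696698 on line [ 0.55114907 -0.34443925]
clock 1.3 pos [ 0.4651 -0.3287  0.2912] tilt -1.0 yaw -13.89 F [-1.4 -1.1  0.2] w 1.002
rows shift [ 2.182 -0.128  0.029] turn 0.017
```

View pics/c5.png

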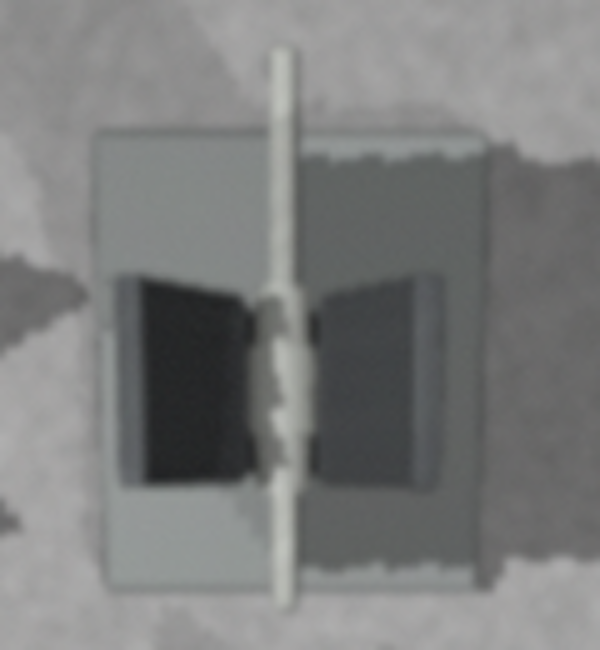

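```bash
python3 -m pendant '[[1.2,-0.1,0,0,0],[2.2,-0.1,1,0,0],[2.2,-0.1,1.5,0,0],[2.2,-0.1,1.5,0,0],[2.2,-0.1,1.5,0,0]]'; python3 -c "
from h import *
togo(.551,-.3446,.142,-14)"
```

```text
clock: 1.92
position: [0.5497, -0.3493, 0.2328]
ee_rot: [0.992, -0.124, 0.001, 0.001]
ft_force: [0.0, -0.2, 0.9]
grip_width: 1.0
clock 1.925 pos [ 0.5497 -0.3493  0.2328] tilt -1.0 yaw -14.22 F [ 0.  -0.2  0.9] w 1.0
rows shift [-1.000e-03 -1.240e-01  2.271e+00] turn -0.036
```

```bash
python3 -m pendant '[[0,-0.12,0.8,0,0],[0,-0.12,1.6,0,0],[0,-0.12,2.27,0,0],[0,-0.12,2.27,0,0],[0,-0.12,2.27,0,0]]'; python3 - <<'E'
from h import *
togo(.551,-.3446,.142,-14)
shot('wrist','w2');shot('side','s2')
E
```

```text
clock: 2.55
position: [0.552, -0.3443, 0.1429]
ee_rot: [0.992, -0.123, 0.001, 0.001]
ft_force: [1.3, -0.1, 1.4]
grip_width: 1.006
clock 2.55 pos [ 0.552  -0.3443  0.1429] tilt -1.0 yaw -14.16 F [ 1.3 -0.1  1.4] w 1.006
rows shift [-0.022  0.013  0.023] turn -0.027
```

View pics/w2.png

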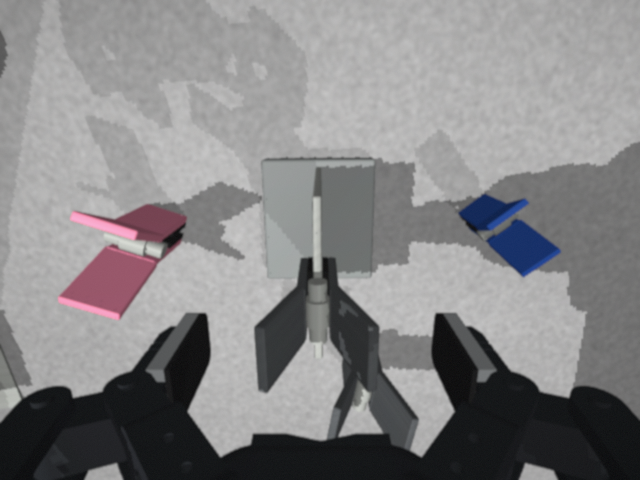

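```bash
python3 -m pendant '[[0,0,0,0,1],[0,0,0,0,1],[0,0,0,0,1],[0,0,0,0,1],[0,0,0,0,1]]' 40; python3 - <<'E'
from h import *
togo(.551,-.3446,.142,-14)
shot('wrist','w3')
E
```

```text
clock: 3.28
position: [0.5512, -0.3435, 0.1404]
ee_rot: [0.992, -0.123, -0.0, -0.0]
ft_force: [0.1, -0.2, -0.5]
grip_width: 0.173
clock 3.275 pos [ 0.5512 -0.3435  0.1404] tilt -1.0 yaw -14.13 F [ 0.1 -0.2 -0.5] w 0.173
rows shift [ 0.001  0.028 -0.04 ] turn -0.022
```

View pics/w3.png

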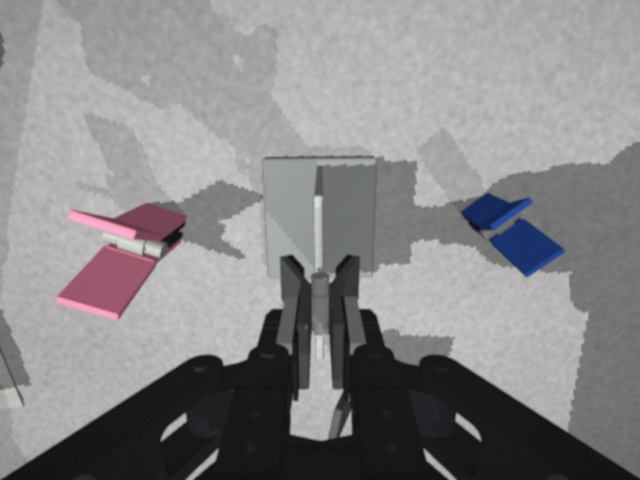

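```bash
python3 -m pendant '[[0,0,-0.4,0,1],[0,0,-1,0,1],[0,0,-2,0,1],[0,0,-3.2,0,1],[0,0,-3.5,0,1]]'; python3 - <<'E'
from h import *
shot('wrist','w4')
f=np.array([.5587,.256])
togo(.552,-.17,.285,-8.1)
togo(*f,.285,-8.1)
E
```

```text
clock: 3.95
position: [0.5525, -0.344, 0.2857]
ee_rot: [0.992, -0.123, 0.003, 0.001]
ft_force: [-0.3, 0.4, -1.2]
grip_width: 0.177
clock 4.0 pos [ 0.5523 -0.3439  0.2853] tilt -1.0 yaw -14.13 F [-0.7  0.4  0.1] w 0.174
rows shift [-1.07  -4.215 -0.006] turn -1.005
clock 4.0 pos [ 0.5523 -0.3439  0.2853] tilt -1.0 yaw -14.13 F [-0.7  0.4  0.1] w 0.174
rows shift [ -3.507 -14.583  -0.037] turn -1.005
```

View pics/w4.png

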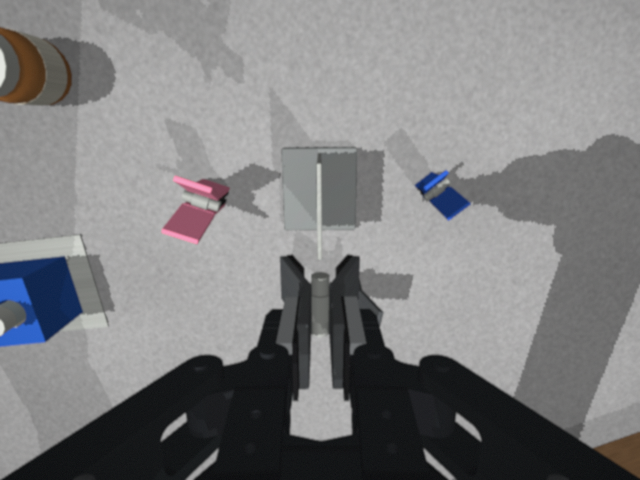

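```bash
python3 -m pendant '[[-0.2,-0.8,0,-0.2,1],[-0.5,-2,0,-0.4,1],[-0.8,-3.3,0,-0.6,1],[-1.1,-4.6,0,-0.8,1],[-1.4,-5.9,0,-1,1]]'; python3 - <<'E'
from h import *
togo(.5587,.256,.285,-8.1)
E
```

```text
clock: 4.62
position: [0.554, -0.0993, 0.2798]
ee_rot: [0.998, -0.071, -0.001, 0.0]
ft_force: [0.6, 0.7, -0.3]
grip_width: 0.176
clock 4.625 pos [ 0.554  -0.0993  0.2798] tilt -1.0 yaw -8.09 F [ 0.6  0.7 -0.3] w 0.176
rows shift [-1.133 -8.81  -0.131] turn 0.001
```

```bash
python3 -m pendant '[[-0.2,-1.3,-0.1,0,1],[-0.4,-2.7,-0.1,0,1],[-0.5,-4.1,-0.1,0,1],[-0.7,-5.5,-0.1,0,1],[-0.9,-6.9,-0.1,0,1]]';python3 -m pendant '[[-0.1,-0.9,0,0,1],[-0.2,-1.6,0,0,1],[-0.2,-1.8,0,0,1],[-0.2,-1.8,0,0,1]]'; python3 - <<'E'
from h import *
togo(.5587,.256,.285,-8.1)
shot('wrist','w5')
E
```

```text
clock: 5.25
position: [0.5575, 0.1788, 0.2838]
ee_rot: [0.997, -0.071, -0.0, 0.0]
ft_force: [0.7, -0.6, -0.5]
grip_width: 0.179
clock: 5.75
position: [0.5603, 0.2491, 0.2839]
ee_rot: [0.997, -0.071, -0.0, 0.0]
ft_force: [-0.0, -1.3, -0.3]
grip_width: 0.177
clock 5.75 pos [0.5603 0.2491 0.2839] tilt -1.0 yaw -8.13 F [-0.  -1.3 -0.3] w 0.177
rows shift [-0.064 -0.165 -0.027] turn -0.006
```

View pics/w5.png

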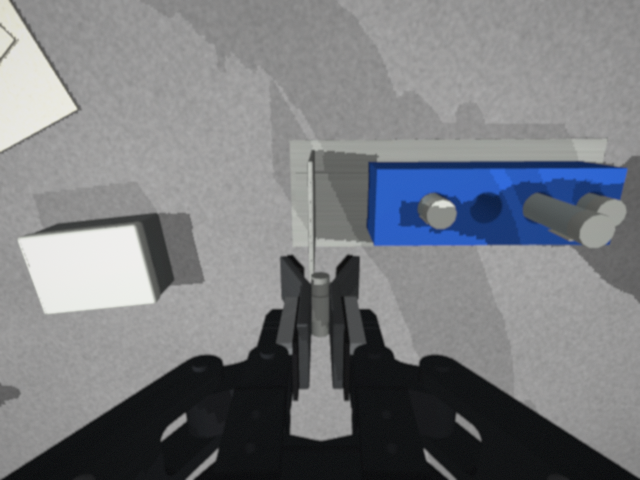

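```bash
python3 - <<'E'
from h import *
P,m=pts('w5')
Q=P[140:275,295:330].reshape(-1,3)[m[140:275,295:330].reshape(-1)]
S=Q[(abs(Q[:,2]-.125)<.006)];c=S.mean(0);w=np.linalg.svd(S[:,:2]-c[:2],full_matrices=False)[2][0]
if w[0]<0:w=-w
n=np.array([-w[1],w[0]]);a=(S[:,:2]-c[:2])@w
print(len(S),c,np.degrees(np.arctan2(w[1],w[0])),a.min(),a.max(),'front end',c[:2]+w*a.max(),'mid',c[:2]+w*(a.max()-.05))
print('mid to offset; grip line dist', (manip.get_obs()['position'][:2]-c[:2])@n)
# also check same measure in w4 vs stand for the removed offset
X=c[:2]+w*(a.max()-.05)
# rack blue top, caps
Z=P[...,2]
mk=m&(abs(Z-.15)<.006);mk[:,:500]=0;print('tall top',P[mk].mean(0),mk.sum())
crop('w5',270,140,370,350,'c6',3)
togo(*X,.145,np.degrees(np.arctan2(w[1],w[0])))
E
```

```text
570 [0.56281686 0.25501328 0.12552045] -7.941161297751242 -0.04855017123562298 0.04518496671914324 front end [0.60756853 0.2487707 ] mid [0.558048  0.2556785]
mid to offset; grip line dist -0.006881003105184437
tall top [0.52972472 0.0449193  0.15064591] 1143
clock 5.8 pos [0.5606 0.2484 0.2841] tilt -1.0 yaw -8.2 F [ 0.7 -0.6  0.1] w 0.178
rows shift [-0.088 -0.175  3.478] turn -0.043
```

View pics/c6.png

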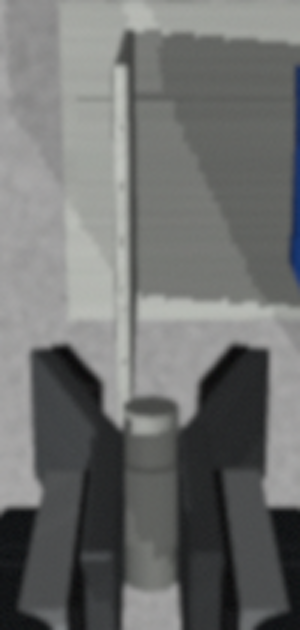

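```bash
python3 -m pendant '[[-0.09,-0.18,0.5,0,1],[-0.09,-0.18,1.5,0,1],[-0.09,-0.18,2.5,0,1],[-0.09,-0.18,2.5,0,1],[-0.09,-0.18,2.5,0,1]]'; python3 - <<'E'
from h import *
togo(.558,.2557,.1415,-8)
shot('wrist','w6');shot('side','s6')
crop('w6',220,120,420,360,'c7',2.5);crop('s6',210,100,330,240,'c8',4)
E
```

```text
clock: 6.42
position: [0.5587, 0.2569, 0.1864]
ee_rot: [0.997, -0.072, 0.001, -0.0]
ft_force: [0.1, -0.5, -0.4]
grip_width: 0.176
clock 6.425 pos [0.5587 0.2569 0.1864] tilt -1.0 yaw -8.2 F [ 0.1 -0.5 -0.4] w 0.176
rows shift [-0.014  0.033  1.121] turn -0.034
```

View pics/c7.png

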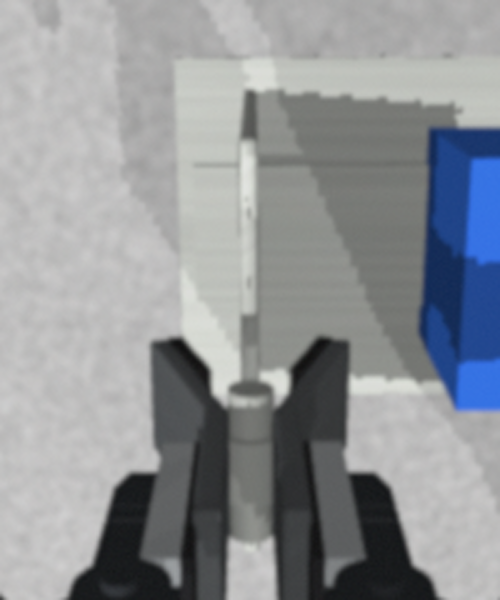

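View pics/c8.png

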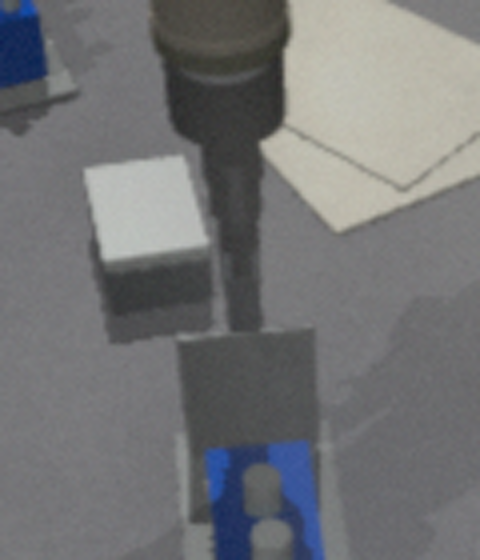

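```bash
python3 -m pendant '[[0,0.02,0.4,0,1],[0,0.02,0.8,0,1],[0,0.02,1.1,0,1],[0,0.02,1.12,0,1],[0,0.02,1.12,0,1]]'; python3 - <<'E'
from h import *
togo(.558,.2557,.1415,-8)
shot('wrist','w7')
crop('w7',220,120,420,360,'c9',2.5)
E
```

```text
clock: 7.15
position: [0.5576, 0.2569, 0.1394]
ee_rot: [0.997, -0.071, -0.0, -0.0]
ft_force: [-1.1, -0.2, 1.9]
grip_width: 0.181
clock 7.15 pos [0.5576 0.2569 0.1394] tilt -1.0 yaw -8.11 F [-1.1 -0.2  1.9] w 0.181
rows shift [ 0.015  0.028 -0.051] turn -0.019
```

View pics/c9.png

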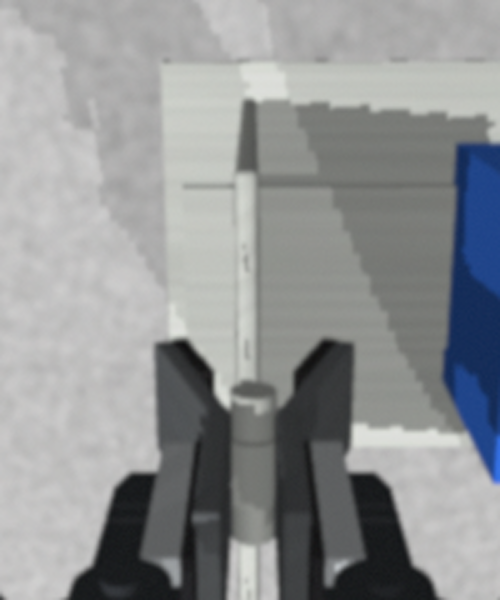

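```bash
python3 -m pendant '[[0,0.03,-0.02,0,1],[0,0.03,-0.02,0,0.6],[0,0.03,-0.02,0,0.3],[0,0.03,-0.02,0,0],[0,0.03,-0.02,0,0]]';python3 -m pendant '[[0,0,0,0,0],[0,0,0,0,0],[0,0,0,0,0]]'; python3 - <<'E'
from h import *
togo(.558,.2557,.1415,-8)
shot('wrist','w8')
E
```

```text
clock: 7.82
position: [0.5575, 0.2553, 0.1405]
ee_rot: [0.997, -0.071, 0.0, 0.0]
ft_force: [0.5, 0.6, 0.5]
grip_width: 0.995
clock: 8.2
position: [0.5575, 0.2554, 0.1405]
ee_rot: [0.997, -0.071, 0.0, 0.0]
ft_force: [0.8, 0.3, 0.4]
grip_width: 1.0
clock 8.2 pos [0.5575 0.2554 0.1405] tilt -1.0 yaw -8.13 F [0.8 0.3 0.4] w 1.0
rows shift [ 0.012 -0.01  -0.025] turn -0.021
```

View pics/w8.png

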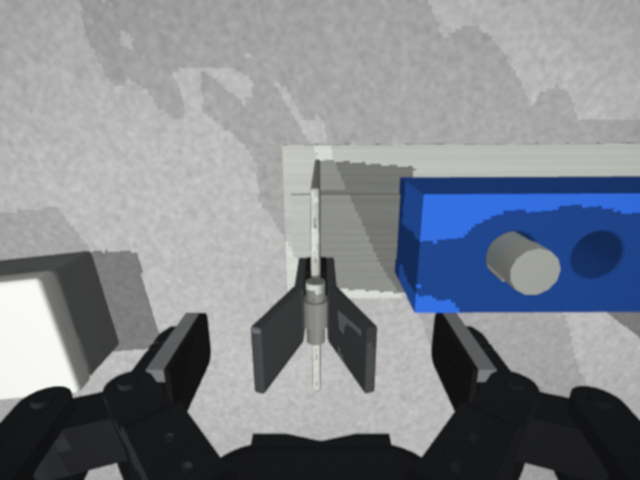

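```bash
python3 -m pendant '[[0,0,-0.5,0,0],[0,0,-1.5,0,0],[0,0.8,-2.5,0,0],[-0.2,2,-2.5,0,0],[-0.3,2.7,-2.5,0,0]]'; python3 - <<'E'
from h import *
togo(.529,.0437,.23,-8)
E
```

```text
clock: 8.88
position: [0.5304, 0.1482, 0.2426]
ee_rot: [0.997, -0.072, 0.001, 0.0]
ft_force: [0.7, 0.1, -0.0]
grip_width: 0.998
clock 8.875 pos [0.5304 0.1482 0.2426] tilt -1.0 yaw -8.22 F [ 0.7  0.1 -0. ] w 0.998
rows shift [0.339 2.591 0.316] turn -0.037
```

```bash
python3 -m pendant '[[-0.3,1,0,0,0],[-0.7,2,0,0,0],[-1.0,2.6,0,0,0],[-1.0,2.6,0,0,0],[-1.0,2.6,0,0,0]]'; python3 - <<'E'
from h import *
shot('wrist','w9');shot('side','s9')
P,m=pts('w9');Z=P[...,2]
mk=(m&(abs(Z-.150)<.004)).astype(np.uint8)
n,l,st,ce=cv2.connectedComponentsWithStats(mk)
for i in range(1,n):
    if st[i,4]>300:
        Q=P[l==i];print(st[i],ce[i],Q.mean(0),(Q.min(0)+Q.max(0))/2,Q.max(0)-Q.min(0))
togo(.529,.0437,.122,-8)
crop('s9',220,150,340,300,'c10',4)
E
```

```text
clock: 9.5
position: [0.4765, 0.0538, 0.2415]
ee_rot: [0.998, -0.07, 0.001, -0.0]
ft_force: [0.2, 0.2, 0.3]
grip_width: 1.0
[ 302  140   44   45 1536] [323.421875   162.13020833] [0.52901279 0.04271956 0.15122867] [0.52868956 0.04274431 0.14989093] [0.02632216 0.02600688 0.00728395]
clock 9.6 pos [0.4764 0.054  0.2409] tilt -1.0 yaw -8.03 F [-0.5 -0.  -0.4] w 0.996
rows shift [1.337 0.074 2.974] turn -0.006
```

View pics/w9.png

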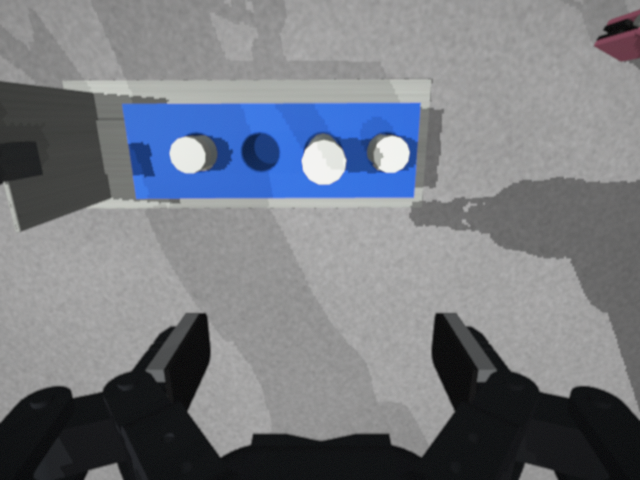

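View pics/c10.png

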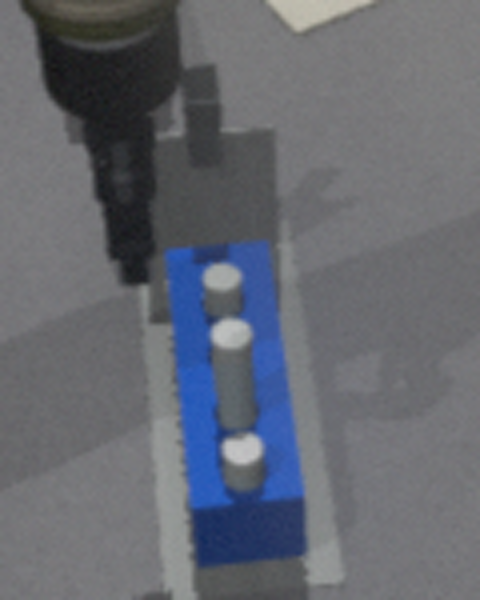

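```bash
python3 -m pendant '[[0.9,0.09,0,0,0],[1.33,0.09,0.3,0,0],[1.33,0.09,1.3,0,0],[1.33,0.09,1.5,0,0],[1.33,0.09,1.5,0,0]]'; python3 - <<'E'
from h import *
togo(.5289,.0429,.122,-8)
E
```

```text
clock: 10.22
position: [0.5281, 0.0424, 0.1808]
ee_rot: [0.998, -0.07, -0.0, -0.0]
ft_force: [0.0, -0.7, 0.5]
grip_width: 0.999
clock 10.225 pos [0.5281 0.0424 0.1808] tilt -1.0 yaw -8.08 F [ 0.  -0.7  0.5] w 0.999
rows shift [ 0.018 -0.015  1.471] turn -0.013
```

```bash
python3 -m pendant '[[0.02,0,0.7,0,0],[0.02,0,1.4,0,0],[0.02,0,1.47,0,0],[0.02,0,1.47,0,0.7],[0.02,0,1.47,0,1]]' 25;python3 -m pendant '[[0,0,0,0,1],[0,0,0,0,1],[0,0,0,0,1]]'; python3 - <<'E'
from h import *
togo(.5289,.0429,.122,-8)
shot('wrist','w10')
E
```

```text
clock: 10.85
position: [0.5299, 0.0418, 0.1233]
ee_rot: [0.997, -0.071, 0.001, -0.0]
ft_force: [0.5, 0.3, -0.3]
grip_width: 0.601
clock: 11.22
position: [0.5296, 0.0419, 0.1225]
ee_rot: [0.997, -0.071, 0.001, -0.0]
ft_force: [0.7, 0.4, 6.4]
grip_width: 0.302
clock 11.225 pos [0.5296 0.0419 0.1225] tilt -1.0 yaw -8.13 F [0.7 0.4 6.4] w 0.302
rows shift [-0.02  -0.023  0.012] turn -0.021
```

View pics/w10.png

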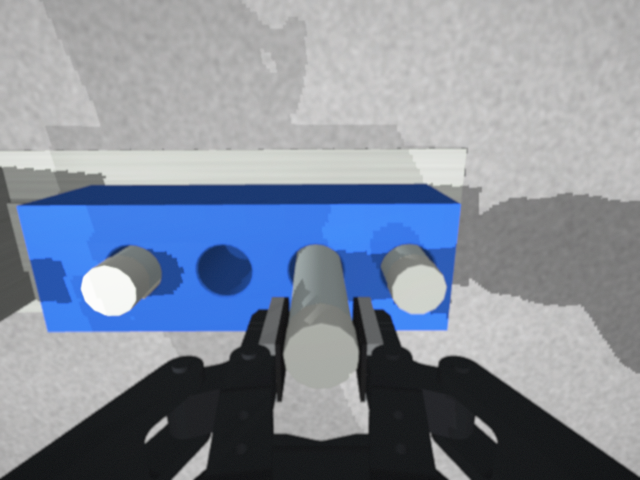

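```bash
python3 -m pendant '[[0,0,-0.3,0,1],[0,0,-0.9,0,1],[0,0,-1.6,0,1],[0,0,-2.1,0,1],[0,0,-2.3,0,1]]';python3 -m pendant '[[0,0,0,0,1],[0,0,0,0,1],[0,0,0,0,1]]'; python3 - <<'E'
from h import *
togo(.5289,.0429,.122,-8)
shot('wrist','w11');shot('side','s11');crop('s11',200,130,360,300,'c11',3.5)
# rack +x edge
P,m=pts('w11');Z=P[...,2]
u=np.array([np.cos(np.radians(-8)),np.sin(np.radians(-8))])
mk=m&(abs(Z-.07)<.004);Q=P[mk];print('rack top along x',np.percentile(Q[:,:2]@u,[.5,1,50,99,99.5]),'tcp',manip.get_obs()['position'][:2]@u)
E
```

```text
clock: 11.9
position: [0.5293, 0.0417, 0.2152]
ee_rot: [0.997, -0.071, 0.001, 0.0]
ft_force: [0.3, -0.7, -1.5]
grip_width: 0.302
clock: 12.28
position: [0.5285, 0.0416, 0.2129]
ee_rot: [0.997, -0.071, -0.001, 0.0]
ft_force: [-0.1, 0.2, -1.1]
grip_width: 0.306
clock 12.275 pos [0.5285 0.0416 0.2129] tilt -1.0 yaw -8.13 F [-0.1  0.2 -1.1] w 0.306
rows shift [ 0.007 -0.033  2.272] turn -0.021
rack top along x [0.48020747 0.4809033  0.52677933 0.55457726 0.55761538] tcp 0.5177679393291287
```

View pics/w11.png

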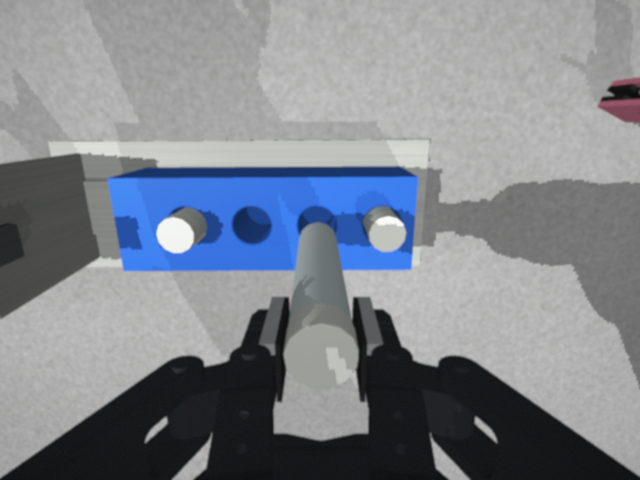

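View pics/c11.png

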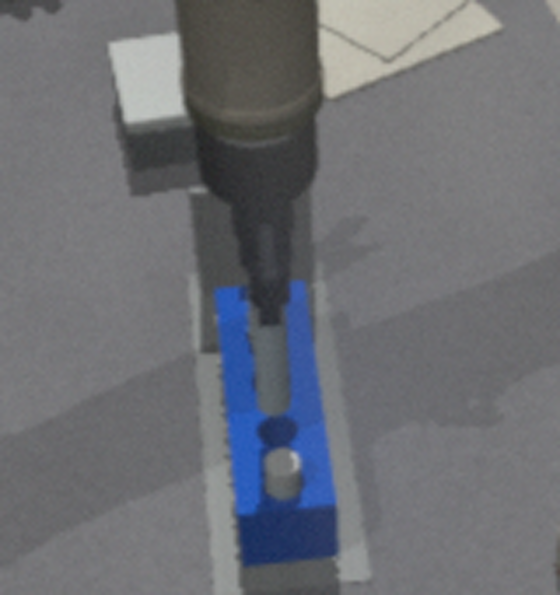

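```bash
python3 -m pendant '[[0.5,0,0,0,1],[1.2,0,0,0,1],[1.6,0,0,0,1],[1.6,0,0,0,1],[1.6,0,0,0,1]]'; python3 - <<'E'
from h import *
togo(.529,.0437,.139,-8)
u=np.array([np.cos(np.radians(-8)),np.sin(np.radians(-8))]);print(manip.get_obs()['position'][:2]@u)
shot('wrist','w12')
P,m=pts('w12');Z=P[...,2]
mk=m&(Z>.085)&(Z<.12);mk[:,:260]=0;mk[:,380:]=0;Q=P[mk];print(len(Q),np.percentile(Q[:,:2]@u,[1,50,99]),np.percentile(Q[:,2],[1,99]))
E
```

```text
clock: 13.0
position: [0.5917, 0.0329, 0.2135]
ee_rot: [0.997, -0.071, -0.0, -0.0]
ft_force: [0.4, 0.0, 0.1]
grip_width: 0.302
clock 13.0 pos [0.5917 0.0329 0.2135] tilt -1.0 yaw -8.11 F [0.4 0.  0.1] w 0.302
rows shift [-1.589 -0.046  1.864] turn -0.018
0.5813799527666916
319 [0.52295524 0.58848884 0.59326858] [0.08550073 0.11978388]
```

View pics/w12.png

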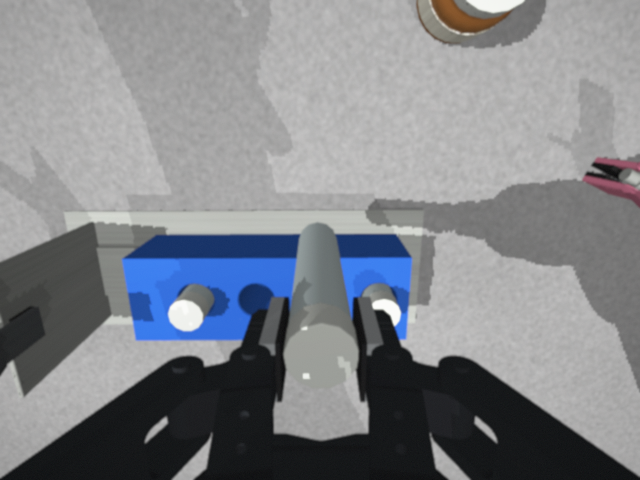

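```bash
python3 -m pendant '[[0,0,0.5,0,1],[0,0,1.2,0,1],[0,0,1.8,0,1],[0,0,1.85,0,1],[0,0,1.85,0,1]]'; python3 - <<'E'
from h import *
togo(.529,.0437,.139,-8)
u=np.array([np.cos(np.radians(-8)),np.sin(np.radians(-8))]);print(manip.get_obs()['position'][:2]@u)
shot('side','s13');crop('s13',200,130,360,300,'c13',3.5)
E
```

```text
clock: 13.68
position: [0.5925, 0.0327, 0.1407]
ee_rot: [0.997, -0.071, 0.001, 0.0]
ft_force: [0.4, -0.1, 0.4]
grip_width: 0.302
clock 13.675 pos [0.5925 0.0327 0.1407] tilt -1.0 yaw -8.13 F [ 0.4 -0.1  0.4] w 0.302
rows shift [-1.61  -0.047  0.042] turn -0.021
0.5821496732175889
```

View pics/c13.png

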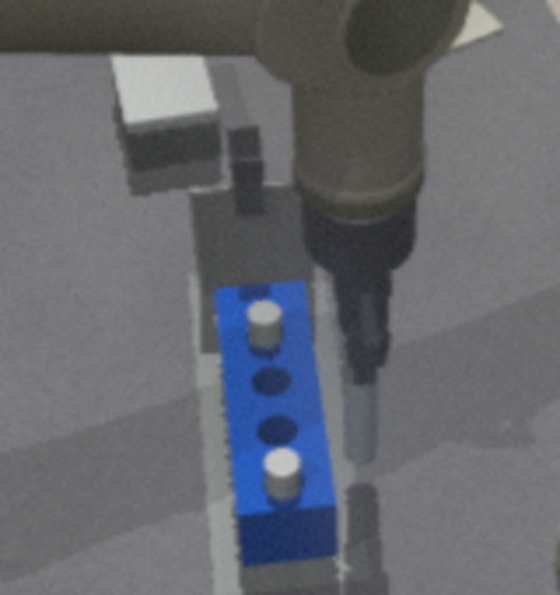

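```bash
python3 -m pendant '[[-0.3,0,0,0,1],[-0.5,0,0,0,1],[-0.7,0,0,0,1],[-0.9,0,0,0,1],[-1.1,0,0,0,1]]' 20; python3 - <<'E'
from h import *
togo(.529,.0437,.139,-8)
u=np.array([np.cos(np.radians(-8)),np.sin(np.radians(-8))]);print(manip.get_obs()['position'][:2]@u)
shot('wrist','w14');shot('side','s14');crop('s14',200,130,360,300,'c14',3.5)
E
```

```text
clock: 14.35
position: [0.5482, 0.0389, 0.1397]
ee_rot: [0.997, -0.071, 0.0, 0.0]
ft_force: [2.0, -0.1, -1.4]
grip_width: 0.304
clock 14.35 pos [0.5482 0.0389 0.1397] tilt -1.0 yaw -8.13 F [ 2.  -0.1 -1.4] w 0.304
rows shift [-0.492 -0.052  0.017] turn -0.022
0.5374357025417859
```

View pics/c14.png

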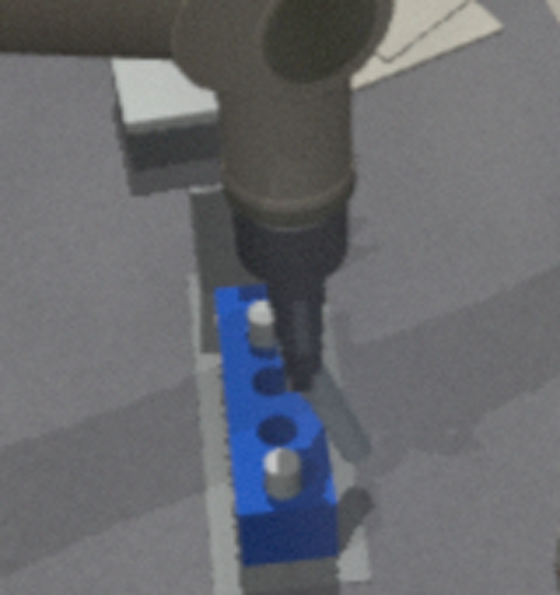

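View pics/w14.png

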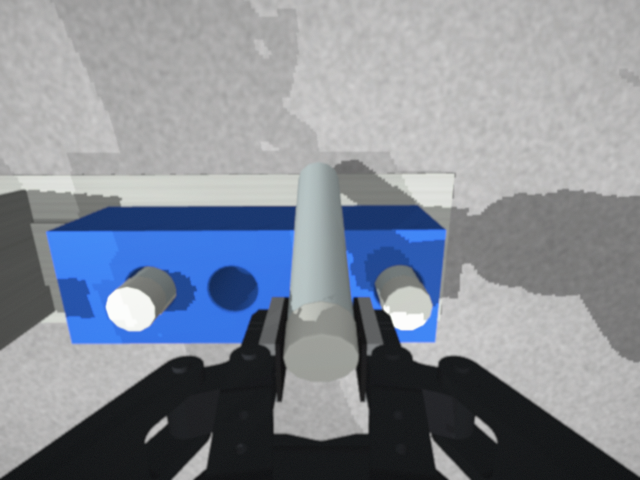

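```bash
python3 -m pendant '[[-0.25,0,0,0,1],[-0.55,0,0,0,1],[-0.85,0,0,0,1],[-1.1,0,0,0,1],[-1.35,0,0,0,1]]'; python3 - <<'E'
from h import *
togo(.529,.0437,.139,-8)
u=np.array([np.cos(np.radians(-8)),np.sin(np.radians(-8))]);print(manip.get_obs()['position'][:2]@u)
shot('wrist','w15')
P,m=pts('w15');Z=P[...,2]
mk=m&(Z>.08);mk[:,:295]=0;mk[:,345:]=0;mk[310:]=0;Q=P[mk];a=Q[:,:2]@u;print(len(Q),np.degrees(np.arctan(-np.polyfit(Q[:,2],a,1)[0])))
E
```

```text
clock: 15.08
position: [0.4946, 0.0466, 0.1398]
ee_rot: [0.997, -0.071, 0.0, 0.0]
ft_force: [1.5, -1.3, 0.1]
grip_width: 0.313
clock 15.075 pos [0.4946 0.0466 0.1398] tilt -1.0 yaw -8.13 F [ 1.5 -1.3  0.1] w 0.313
rows shift [ 0.862 -0.051  0.02 ] turn -0.021
0.4832917088348898
11110 43.02928372939258
```

View pics/w15.png

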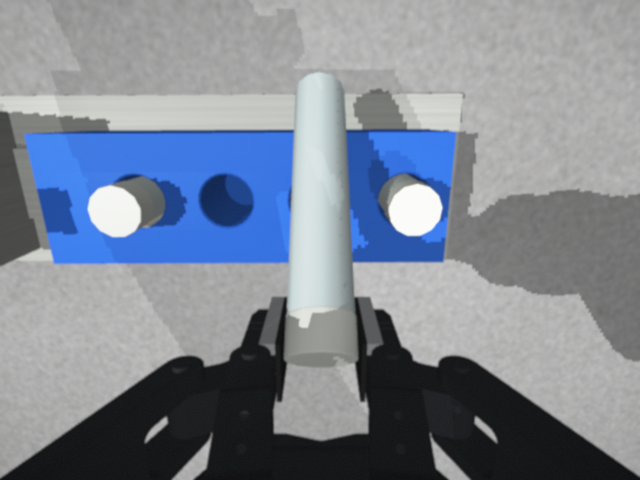

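```bash
python3 -m pendant '[[0,0,0,0,1],[0,0,-0.3,0,1],[0,0,-0.8,0,1],[0,0,-1.4,0,1],[0,0,-2,0,1]]' 50; python3 -m pendant '[[0,0,-0.4,0,1],[0,0,-0.65,0,1],[0,0,-0.75,0,1],[0,0,-0.75,0,1],[0,0,-0.75,0,1]]'; python3 - <<'E'
from h import *
togo(.529,.0437,.139,-8)
u=np.array([np.cos(np.radians(-8)),np.sin(np.radians(-8))])
shot('wrist','w16');shot('side','s16');shot('top','t16')
P,m=pts('w16');Z=P[...,2]
mk=m&(Z>.13);mk[:,:295]=0;mk[:,345:]=0;mk[:,:]&=True;mk[310:]=0;Q=P[mk];a=Q[:,:2]@u;print(len(Q),np.degrees(np.arctan(-np.polyfit(Q[:,2],a,1)[0])),Q[:,2].min())
crop('s16',180,100,380,300,'c16',3)
for t in('t0','t16'):
    P,m=pts(t)
    for n,(a,b,lo,hi) in {'jar':((340,165),(375,200),.075,.1),'box':((80,255),(140,300),.05,.07),'A':((243,258),(264,276),.085,.1),'B':((308,266),(328,286),.085,.1)}.items():
        R=P[a[1]:b[1],a[0]:b[0]];k=(R[...,2]>lo)&(R[...,2]<hi);print(t,n,k.sum(),R[k].mean(0).round(4))
E
```

```text
clock: 15.75
position: [0.4952, 0.0465, 0.221]
ee_rot: [0.997, -0.071, -0.0, -0.0]
ft_force: [0.4, 0.2, -0.0]
grip_width: 0.295
clock: 16.38
position: [0.495, 0.0464, 0.249]
ee_rot: [0.997, -0.071, -0.001, 0.0]
ft_force: [-0.3, 0.1, -0.7]
grip_width: 0.295
clock 16.375 pos [0.495  0.0464 0.249 ] tilt -1.0 yaw -8.13 F [-0.3  0.1 -0.7] w 0.295
rows shift [ 0.854 -0.054  2.75 ] turn -0.022
11224 40.98375118499829 0.17493020054415565
t0 jar 446 [ 0.744  -0.0988  0.0842]
t0 box 1895 [0.5245 0.4912 0.0597]
t0 A 107 [0.5437 0.1417 0.0943]
t0 B 99 [ 0.5232 -0.0064  0.0949]
t16 jar 444 [ 0.744  -0.0988  0.0844]
t16 box 1893 [0.5244 0.4914 0.0597]
t16 A 11 [0.5536 0.1449 0.095 ]
t16 B 86 [ 0.5236 -0.0078  0.0949]
```

View pics/w16.png

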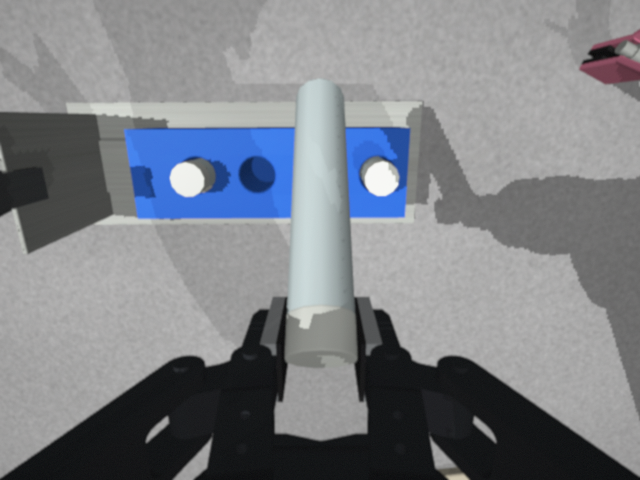

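View pics/c16.png

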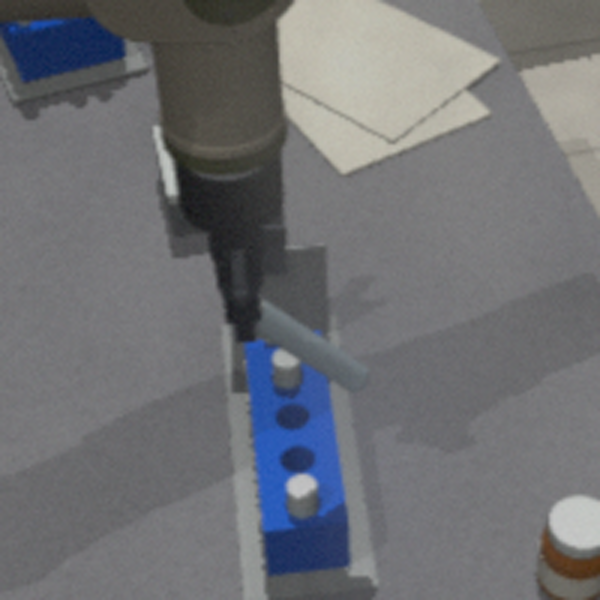

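```bash
python3 -m pendant '[[0,0,0,0,1],[0,0,0,0,1],[0,0,0,0,1],[0,0,0,0,1],[0,0,0,0,1]]'; python3 -m pendant '[[0,0,0,0,1],[0,0,0,0,1],[0,0,0,0,1],[0,0,0,0,1],[0,0,0,0,1]]'; python3 - <<'E'
from h import *
shot('wrist','w17');shot('side','s17');shot('top','t17')
u=np.array([np.cos(np.radians(-8)),np.sin(np.radians(-8))])
for t,lo in(('w15',.08),('w16',.13),('w17',.13)):
    P,m=pts(t);Z=P[...,2];mk=m&(Z>lo);mk[:,:312]=0;mk[:,328:]=0;mk[300:]=0;mk[:105]=0
    Q=P[mk];print(t,len(Q),np.degrees(np.arctan(-np.polyfit(Q[:,2],Q[:,:2]@u,1)[0])),Q[:,2].min())
P,m=pts('t17')
# clamp check from side
P,m=pts('w17');mk=m&(P[...,2]>.13)&(P[...,1]>.2);print(mk.sum(),P[mk].mean(0) if mk.any() else '', P[mk].max(0))
o=manip.get_obs();print(o['clock'],o['position'],o['ft_force'],o['grip_width'])
crop('t17',190,220,350,310,'c17',5)
E
```

```text
clock: 17.15
position: [0.4953, 0.0465, 0.2497]
ee_rot: [0.997, -0.071, 0.0, 0.0]
ft_force: [-0.2, -0.5, 0.9]
grip_width: 0.298
clock: 17.77
position: [0.4953, 0.0465, 0.2497]
ee_rot: [0.997, -0.071, 0.0, 0.0]
ft_force: [-0.7, 0.0, -0.1]
grip_width: 0.293
w15 3104 43.62650396113643 0.0909934356049899
w16 3109 41.809663825270384 0.19552605149598162
w17 3111 41.85746134551684 0.1953908539314125
709 [0.55489654 0.24566178 0.13999186] [0.56890353 0.24969042 0.15775915]
17.925 [0.49527487 0.04647838 0.24969937] [0.34357656 1.05195525 0.11221387] 0.292860761632901
```

View pics/c17.png

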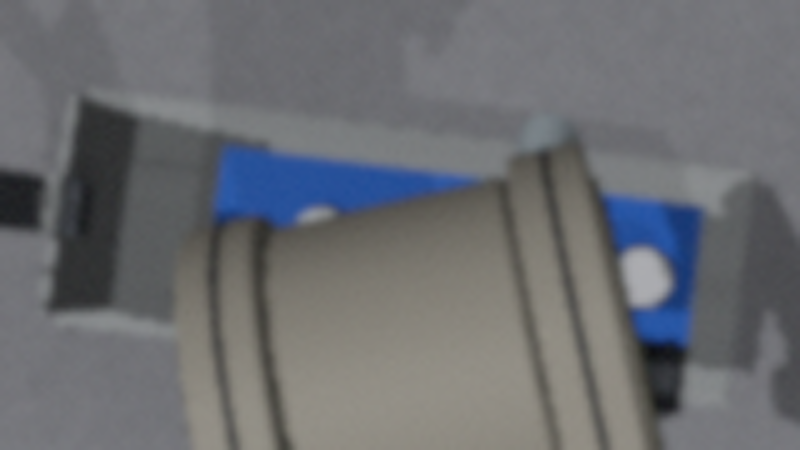

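```bash
python3 -c "
from workcell import hand_in
print(hand_in())"
```

```text
the job is handed in; nothing more can be done
None
```

The clamp is on the rack's end plate and the tall tube is out and held leaning. I handed the job in at about 17.9 s of the 51 s allowed; `hand_in` reports no verdict.

- **Clamp:** I took the smaller dark clamp off the stand and set it astride the rack's end plate. After I let go it stood upright and roughly centred, with the handles open in a V and the jaws shut. I checked this with the wrist camera right after release and with the side camera once the arm had moved away. Later pictures, taken from a distance, still show it on the plate.
- **Tube:** I gripped the tall tube by its cap and drew it straight up. The tool only turns about its own z axis, so I leaned the tube by pressing its side against the rack's upper edge with a light grip. I then tightened to 50 N and lifted it clear.
- **Last checks on the tube:**
  - The lean is about 42°, inside the 33 to 57° band. It read 43.6° against the rack edge and 41.8° after tightening and lifting, then held there for about 1.4 s.
  - The foot is at about 170 mm, calculated from the grip height and the lean, so roughly 10 cm above the rack top.
- **Other objects:** The jar and tip box had not moved between the first picture and one taken after the final lift. Short tube B reads about 1 mm off. Short tube A was mostly hidden by the arm in the top view, so its top-view reading is not reliable, but the side and wrist views show it still in its hole.

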